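# Slide the piece box between the dishes to the back rail

## Task

Clear the working area of the puzzle board: push the round walnut piece box with your fingertips across the board, through the narrow gap between the two fixed turquoise dishes, until it stands against the wooden rail at the back, straight behind the gap. Keep the box flat on the board all the way (do not lift or tip it), and leave everything else where it is.

Things in the scene. Friction and masses are not known exactly. Their poses are not given: they have to be found in the camera images.
- gap (a point): Middle of the gap between the dishes, at the board's top face (40 mm above the table). +x runs level through the gap from the open working area towards the back rail, +y to the left dish, z up. The gap is 101 mm wide where narrowest. The ash board is fixed, x = -225 to +165, y = -220 to +220 mm of this point; a fixed brass crank sticks out 50 mm from its +y edge near the back.
- dish_left (a point): Centre of the left (+y) turquoise enamel dish, at the board's top face: round, straight-sided, 90 mm across, 30 mm high, screwed down and immovable; 95.5 mm from the gap point.
- dish_right (a point): Centre of the right (-y) turquoise enamel dish, at the board's top face: same size, also immovable; 95.5 mm from the gap point.
- rail (a point): Middle of the back rail's face that looks towards the gap, at the board's top face, 133 mm past the gap point along the gap's x. The rail is a fixed walnut bar along the gap's y, 320 mm long, 14 mm thick, 24 mm high.
- piece_box: Closed round walnut box, a plain upright cylinder 96 mm across, 36 mm high, about 0.3 kg, small brass disc in its lid; origin at the centre of its underside, z up. Starts on the board in front of the dishes (-x of the gap), up to 35 mm to either side of the gap's middle line. Slides under a push of a few newtons. Touches the rail with its centre 85 mm past the gap point along x.
- inkwell: Squat glass inkwell with brass cap, 56 mm across, 50 mm high, loose on the board beside the working area (on one side, the magnifier on the other), centred about 172 mm from the gap's middle line; not to be moved. Origin at the centre of its underside.
- magnifier: Magnifier lying flat on the board beside the working area, along the board's x, 157 mm long: brass lens ring 60 mm across at its +x end, bone handle 14 mm wide at its -x end, 12 mm high. Origin on the board between lens and handle (lens centre at x = +35 mm, handle end at x = -92 mm); not to be moved.
- piece_a: Loose wooden puzzle piece, 34 mm square and 12 mm thick with two round tabs, on the board behind one of the dishes, in front of the rail; not to be moved. Origin at the centre of its underside.
- piece_b: Loose wooden puzzle piece like the other one, behind the other dish; not to be moved. Origin at the centre of its underside.
- square_box: Square walnut box, 80 by 80 mm, 45 mm high, on the table to the left of the board; not to be moved. Origin at the centre of its underside.
- mug: White mug, 80 mm across, 90 mm high, on the table to the left of the board; not to be moved. Origin at the centre of its underside.
- glue: White glue bottle, 48 mm across, 120 mm high, on the table to the right of the board; not to be moved. Origin at the centre of its underside.

How it is judged (in metres and radians):
On the way, in this order (a step that is already met when the one before it is completed fails the run):
1. the piece box is in the gap between the dishes, flat on the board (x of piece_box in the frame of gap between -0.02 and 0.02 m and y of piece_box in the frame of gap between -0.012 and 0.012 m and z of piece_box in the frame of gap below 0.004 m), for 0.02 s.
2. the piece box is against the back rail behind the gap (x of piece_box in the frame of gap between 0.08 and 0.092 m and y of piece_box in the frame of gap between -0.04 and 0.04 m and z of piece_box in the frame of gap between -0.004 and 0.004 m), for 0.1 s.
At the end, for the whole second after the job is handed in: The piece box stands at rest, upright and flat on the board, no more than 5 mm from the back rail, its centre within 40 mm of the gap's middle line, having passed between the dishes; nothing else has been moved 20 mm or more (all of step 2 and angle between piece_box's own z axis and vertical below 0.06 rad and linear speed of piece_box below 0.01 m/s); the robot touches nothing.
It fails at once if the piece box is lifted more than 6 mm off the board (z of piece_box in the frame of gap above 0.006 m).
It fails at once if the piece box is tipped (angle between piece_box's own z axis and vertical above 0.2 rad).
It fails at once if the inkwell, magnifier, a loose puzzle piece, the square box, mug or glue bottle is moved by 20 mm or more (distance of any of inkwell, magnifier, piece_a, piece_b, square_box, mug, glue from where it was at the start of the episode above 0.02 m).
It also fails if it takes over 51 s, if anything falls off the work surface, if the arm or the gripper's body presses on something with over 40 N, if the wrist force passes 120 N, or if a joint passes its speed limit or range.

## Robot

A 6-joint arm with a two-finger parallel gripper is mounted at the origin on the work surface. World frame = base frame: x ahead of the robot, y to its left, z up, the work surface at z = 0. Lengths are in mm, angles in rad, forces in N, time in s.
With the tool pointing down it reaches from about 250 to 775 mm from the base axis. Payload 4 kg.
Tool frame: the origin (TCP) lies at the very end of the fingers, on their centre line; the grasp point (between the pads) lies 19 mm behind it (arm.grip_point_offset is the distance from the TCP to the grasp point, in mm); y points along the fingers, z is the direction in which the jaws open and shut, and the axes are right-handed (so a half turn about y gives the same grasp; the last joint's range is limited). The gripper opens to 94 mm and grips with 3 to 60 N. Pads are 16 mm wide; open, the fingers measure 119 mm over their backs; the gripper's body (75 mm by 177 mm) begins 78 mm behind the grasp point.
Start: joints at [-1.385, 0.087, 1.371, -0, 1.684, -0.103], TCP at [156.639, -527.245, 176.406] pointing down, gripper open.
Joint ranges: [-3.1, 3.1], [-0.76, 2.03], [0.27, 2.55], [-1.08, 4.22], [0.17, 2.65], [-2.57, 2.57]. Speed limits (rad/s): [2.79, 2.79, 3.14, 3.14, 3.14, 3.14].

## Interface

Orientations are given as a 3x3 rotation matrix whose columns are the frame's x, y, z axes.
In Python, from plant import arm gives the robot as it stands. The module is installed in compiled form; this text tells all that it offers.
- The arm moves only by the tool jog_arm, never from a script. Its arguments are lists of equal length, an entry for each row: "delta_pos": the shift along the world's x, y, z in mm, a list of three; "twist": the turn, a rotation vector about the world's x, y, z in rad, a list of three. In form: {"delta_pos": [[dx, dy, dz], ...], "twist": [[wx, wy, wz], ...]}. A call has exactly 10 rows; each row shifts and turns the commanded pose from where the row before left it; what a row does not reach is not made up. A row lasts 1/10 s, in which the tool goes at most 50 mm and 8.59 degrees, less where a joint would pass 70% of its speed; a pose out of reach is approached as far as the arm can. A call with a gripper value outside its range is refused whole. "claw" is the opening in per cent of the stroke, from 0 (shut) to 100 (fully open), set as the call begins (left out, the last holds). The fingers move at their own pace and stop on an object; "newtons" is the grip in N (left out, the last holds). Time passes only in rows, so rows that do not move let the fingers close, or fill a call up. It gives the time, the measured TCP pose, the force and the opening at its end, in the units of the state.
- arm.get_state(): the state, without advancing time (a new reading comes with each control period).
- arm.camera(name): name is "scene" or "top"; returns a dict with "image" (480x640x3 uint8, red, green, blue), "intrinsics" (3x3 intrinsics, pixels), "world_from_camera" (4x4, takes a point from camera to world coordinates). Camera axes: x right, y down, z forward; pixel columns grow to the right and rows downward; lengths in mm; the calibration is good to about 2 mm. A picture is of the moment at which its call begins. There is no depth.
- arm.job_done(): hands the job in, once; it reports no verdict.
The state is a dict: "time": time; "joints": joint angles; "qvel": joint speeds; "joint_torque": joint torques, N m; "tcp_pos": TCP position; "tcp_rot": TCP orientation; "ft_force": force on the tool from outside, world axes, zero at the start; "torque": the same for the moment, N m; "finger_gap": opening from 0.0 (shut) to 1.0 (fully open).
Only numpy, scipy, OpenCV 4.12 (cv2) and the standard library are available. Lean on these libraries where they do the work, as an engineer would, in place of code of your own. Each camera call takes 0.05 s, during which the arm holds its last target. There are 200 camera calls.

## Working session

There is one attempt and no reset: what is moved stays moved. The work goes in short steps, Python scripts to look and compute and a tool call to move; the robot and the scene stay as the last step left them, time stands still between calls to the robot, and variables do not carry over. Pictures are saved under pics/ and viewed, about 8 in all and at most 12, crops included, and the job is handed in when it is done.

Besides the shell and the picture viewer there is one more tool, called after "Emit:" in YAML: its name, and indented under it one key for each argument. jog_arm: Moves the arm, as the interface text tells. Its arguments: {"type":"object","properties":{"delta_pos":{"type":"array"},"twist":{"type":"array"},"claw":{"type":"number"},"newtons":{"type":"number"}},"required":["delta_pos","twist"]}

```bash
mkdir -p pics; cat > h.py <<'E'
import numpy as np, cv2
from plant import arm
def snap(n,f=None):
    c=arm.camera(n)
    if f: cv2.imwrite(f,c["image"][:,:,::-1])
    return c
def ray(c,uv,z):
    K=np.array(c["intrinsics"]);T=np.array(c["world_from_camera"])
    d=T[:3,:3]@np.linalg.solve(K,[uv[0],uv[1],1.]);o=T[:3,3]
    return o+d*(z-o[2])/d[2]
E
python3 - <<'E'
from h import *
for n in("top","scene"):
    c=snap(n,f"pics/{n}0.png");print(np.round(c["world_from_camera"],2).tolist())
s=arm.get_state();print(s["time"],np.round(s["tcp_rot"],3).tolist(),s["finger_gap"])
E
```

```text
[[-0.03, -0.99, 0.11, 407.9], [-1.0, 0.03, 0.0, -1.55], [-0.0, -0.11, -0.99, 1798.79], [0.0, 0.0, 0.0, 1.0]]
[[0.64, 0.55, -0.53, 1138.15], [0.77, -0.47, 0.43, -456.74], [-0.01, -0.68, -0.73, 819.27], [0.0, 0.0, 0.0, 1.0]]
0.1 [[-0.959, -0.0, 0.285], [-0.285, 0.002, -0.959], [-0.0, -1.0, -0.002]] 0.9989500903322829
```

View pics/top0.png

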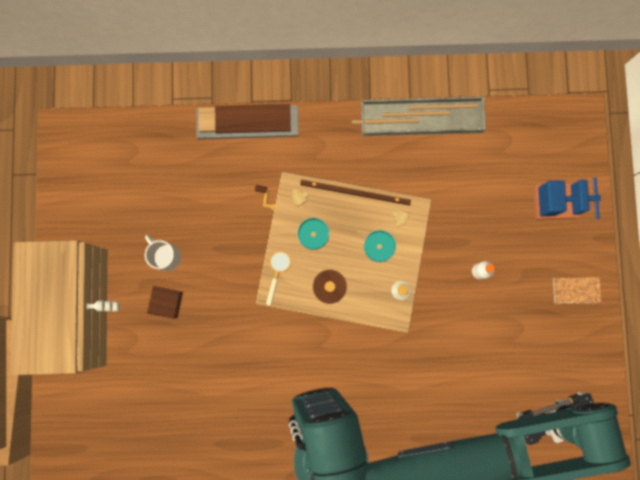

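View pics/scene0.png

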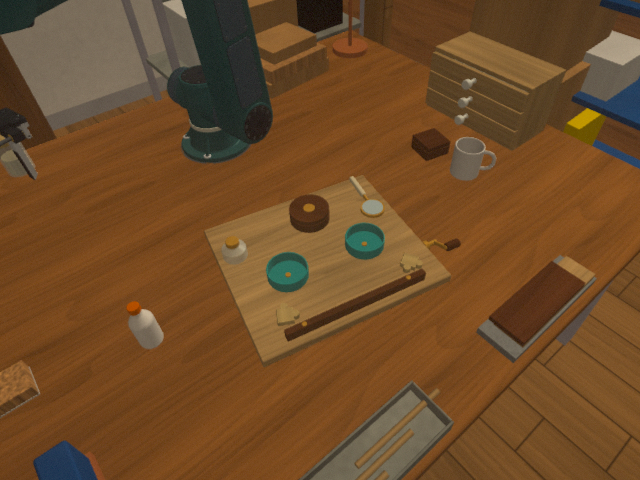

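Top view: the dishes are at about (313,234) and (380,246), and the box is at (330,287). The inkwell at (401,290) is on the right and the magnifier at (276,280) on the left. The scene view shows the same layout, with both puzzle pieces clear of the lane. Next I measure positions.

```bash
cat >> h.py <<'E'
def blob(m,near,k=3):
    m=cv2.morphologyEx(m.astype(np.uint8),cv2.MORPH_CLOSE,np.ones((k,k)))
    cs=cv2.findContours(m,cv2.RETR_EXTERNAL,cv2.CHAIN_APPROX_NONE)[0]
    cs=[c for c in cs if cv2.contourArea(c)>8]
    c=min(cs,key=lambda c:np.hypot(*(c[:,0].mean(0)-near)))
    return c
def masks(im):
    h=cv2.cvtColor(im,cv2.COLOR_RGB2HSV).astype(int);H,S,V=h[...,0],h[...,1],h[...,2]
    return (H>75)&(H<100)&(S>90)&(V>60), (V<115)&(H<25), (H>10)&(H<25)&(S>150)&(V>150)
def frame(L,R):
    g=(L+R)/2; y=(L-R)/np.linalg.norm(L-R); x=np.array([y[1],-y[0]]); return g,x,y
E
python3 - <<'E'
from h import *
pts={"top":[(313,234),(380,246),(330,287)],"scene":[(364,241),(287,272),(309,213)]}
for n in pts:
    c=snap(n);t,w,b=masks(c["image"]);P=[]
    for i,(m,p) in enumerate(zip((t,t,w),pts[n])):
        k=blob(m,p,7);e=cv2.fitEllipse(cv2.convexHull(k));M=cv2.moments(k)
        # visible outline = union of top and base discs: use mid height
        P.append(ray(c,e[0],55 if i<2 else 58)[:2]);print(n,i,np.round(e[0],1),np.round(e[1],1),np.round(P[-1],1))
    L,R,B=P;g,x,y=frame(L,R)
    print("sep",np.linalg.norm(L-R),"gap",g,"x",x,"box in gap",(B-g)@x,(B-g)@y)
    d=b.copy();k=blob(d,pts[n][2],1);D=ray(c,k[:,0].mean(0),76)[:2]
    print("brass",k[:,0].mean(0),D,(D-g)@x,(D-g)@y)
E
```

```text
top 0 [313.2 233.4] [29.5 29.8] [638.7  31.4]
top 1 [379.4 245.8] [29.7 30.3] [ 597.9 -155.4]
top 2 [328.2 287.1] [25.4 30.7] [484.9  -6.9]
sep 191.15008061394855 gap [618.30176715 -61.97830458] x [ 0.97704885 -0.21301536] box in gap -142.03194733899713 25.44287382522891
brass [301.43658838 221.49715698] [670.54133513  63.10709257] 24.39549858186698 133.34237395423045
scene 0 [364.  240.5] [35.8 39.1] [638.7  34.5]
scene 1 [287.  271.6] [38.6 42.7] [ 597.9 -152.5]
scene 2 [308.8 213. ] [39.1 42.9] [487.4  -7.7]
sep 191.44799558314503 gap [618.2973824  -58.96820865] x [ 0.9769507  -0.21346508] box in gap -138.8418811771848 22.14088036663432
brass [308.5        207.33333333] [486.94242247  -7.14506309] -139.3897512131348 22.58896130684903
```

Emit:
jog_arm:
  delta_pos:
    - [13,27,0]
    - [13,27,0]
    - [13,27,0]
    - [13,27,0]
    - [13,27,0]
    - [13,27,0]
    - [13,27,0]
    - [13,27,0]
    - [13,27,0]
    - [13,27,0]
  twist:
    - [0,0,-0.025]
    - [0,0,-0.025]
    - [0,0,-0.025]
    - [0,0,-0.025]
    - [0,0,-0.025]
    - [0,0,-0.025]
    - [0,0,-0.025]
    - [0,0,-0.025]
    - [0,0,-0.025]
    - [0,0,-0.025]
  claw: 64

```text
time: 1.2
tcp_pos: [286.9, -256.0, 176.3]
tcp_rot: [[-0.999, 0.0, 0.037], [-0.037, -0.0, -0.999], [-0.0, -1.0, 0.0]]
ft_force: [-0.2, -0.0, -1.1]
finger_gap: 0.64
```

Emit:
jog_arm:
  delta_pos:
    - [13,27,0]
    - [13,27,0]
    - [13,27,0]
    - [13,27,0]
    - [13,27,0]
    - [13,27,0]
    - [13,27,0]
    - [13,27,0]
    - [13,27,0]
    - [0,0,0]
  twist:
    - [0,0,-0.025]
    - [0,0,-0.025]
    - [0,0,-0.025]
    - [0,0,-0.025]
    - [0,0,-0.025]
    - [0,0,-0.025]
    - [0,0,-0.025]
    - [0,0,-0.025]
    - [0,0,-0.025]
    - [0,0,-0.025]

```text
time: 2.2
tcp_pos: [404.2, -11.7, 176.1]
tcp_rot: [[-0.979, -0.0, -0.206], [0.206, 0.001, -0.979], [0.001, -1.0, -0.001]]
ft_force: [-0.5, -0.7, -0.2]
finger_gap: 0.637
```

Emit:
jog_arm:
  delta_pos:
    - [7,10,0]
    - [7,10,0]
    - [0,0,-20]
    - [0,0,-25]
    - [0,0,-25]
    - [0,0,-25]
    - [0,0,-15]
    - [0,0,-10]
    - [0,0,-6]
    - [0,0,0]
  twist:
    - [0,0,-0.008]
    - [0,0,0]
    - [0,0,0]
    - [0,0,0]
    - [0,0,0]
    - [0,0,0]
    - [0,0,0]
    - [0,0,0]
    - [0,0,0]
    - [0,0,0]

```text
time: 3.2
tcp_pos: [417.4, 5.6, 50.0]
tcp_rot: [[-0.976, -0.001, -0.218], [0.218, -0.0, -0.976], [0.001, -1.0, 0.0]]
ft_force: [-0.3, 0.8, 0.8]
finger_gap: 0.637
```

```bash
cat >> h.py <<'E'
G=np.array([618.3,-60.5]);X=np.array([.977,-.2132]);Y=np.array([.2132,.977])
def look(f,uv=None):
    c=snap("scene",f);b=masks(c["image"])[2]
    s=arm.get_state();p=np.array(s["tcp_pos"]);q=p[:2]-G
    print(s["time"],"tcp",np.round(p,1),"gapframe",np.round([q@X,q@Y],1),"F",np.round(s["ft_force"],1))
    if uv:
        k=blob(b,uv,1);m=k[:,0].mean(0);D=ray(c,m,76)[:2]-G;print("brass",np.round(m,1),"box gapframe",np.round([D@X,D@Y],1))
E
python3 -c "
from h import *
look('pics/s1.png',(308,207))"
```

```text
3.25 tcp [417.9   5.6  50.8] gapframe [-209.8   21.8] F [-0.5 -0.3 -0.2]
brass [308.5 207.3] box gapframe [-139.7   24.1]
```

View pics/s1.png

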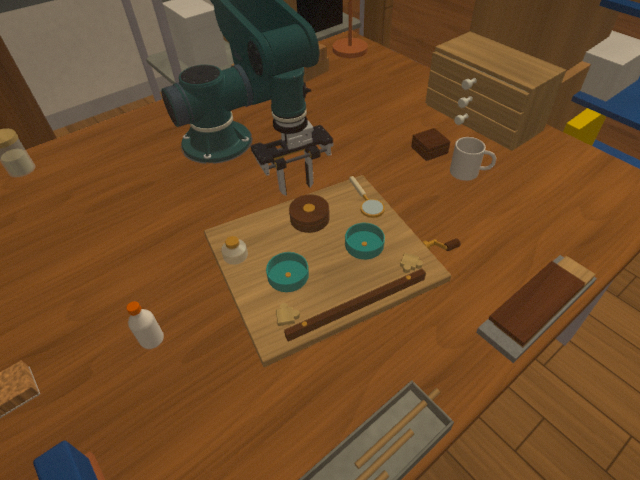

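The fingers are on the board behind the box at about (295,185), and the box disc is at (308,207). I push straight first to seat the box, then diagonally onto the midline.

Emit:
jog_arm:
  delta_pos:
    - [5.9,-1.3,0]
    - [5.9,-1.3,0]
    - [5.9,-1.3,0]
    - [5.9,-1.3,0]
    - [5.9,-1.3,0]
    - [6.9,-3.7,0]
    - [6.9,-3.7,0]
    - [6.9,-3.7,0]
    - [6.9,-3.7,0]
    - [6.9,-3.7,0]
  twist:
    - [0,0,0]
    - [0,0,0]
    - [0,0,0]
    - [0,0,0]
    - [0,0,0]
    - [0,0,0]
    - [0,0,0]
    - [0,0,0]
    - [0,0,0]
    - [0,0,0]

```text
time: 4.25
tcp_pos: [482.2, -19.6, 50.4]
tcp_rot: [[-0.976, -0.0, -0.218], [0.218, -0.0, -0.976], [0.0, -1.0, 0.0]]
ft_force: [0.1, -0.3, -0.8]
finger_gap: 0.639
```

Emit:
jog_arm:
  delta_pos:
    - [6.9,-3.7,0]
    - [6.9,-3.7,0]
    - [6.9,-3.7,0]
    - [6.9,-3.7,0]
    - [6.9,-3.7,0]
    - [0,0,0]
    - [0,0,0]
    - [0,0,0]
    - [0,0,0]
    - [0,0,0]
  twist:
    - [0,0,0]
    - [0,0,0]
    - [0,0,0]
    - [0,0,0]
    - [0,0,0]
    - [0,0,0]
    - [0,0,0]
    - [0,0,0]
    - [0,0,0]
    - [0,0,0]

```text
time: 5.25
tcp_pos: [515.9, -37.6, 50.5]
tcp_rot: [[-0.976, -0.0, -0.217], [0.217, -0.0, -0.976], [0.0, -1.0, 0.0]]
ft_force: [-0.4, -0.1, 0.4]
finger_gap: 0.644
```

```bash
python3 -c "
from h import *
look('pics/s2.png',(300,237))"
```

```text
5.3 tcp [516.  -37.6  50.5] gapframe [-104.8    0.5] F [-0.2  0.1  0. ]
brass [308.5 207.2] box gapframe [-140.1   24.4]
```

View pics/s2.png

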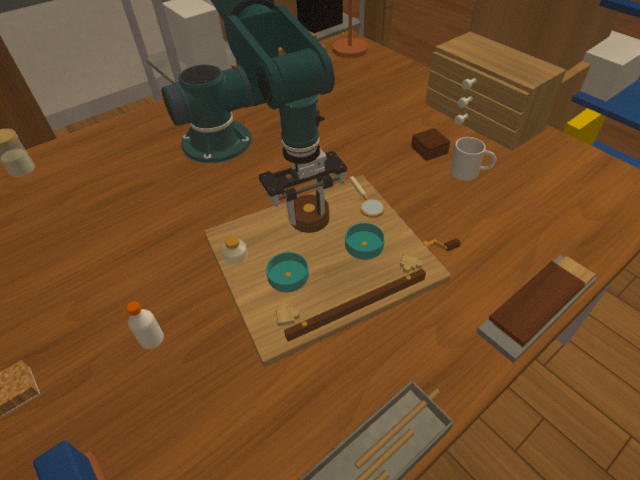

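The box hasn't moved (disc still at (308,207)), no force was felt, and the fingers appear over it at (297,228) and (320,213). I check whether the reported TCP height matches the picture.

```bash
python3 - <<'E'
from h import *
c=snap("scene");T=np.linalg.inv(np.array(c["world_from_camera"]));K=np.array(c["intrinsics"])
s=arm.get_state();p=np.array(s["tcp_pos"]);z=np.array(s["tcp_rot"])[:,2]
def pr(p): q=K@(T[:3,:3]@p+T[:3,3]);return np.round(q[:2]/q[2],1)
for h in(0,15,30,45,60):
    print(h,[pr(p+sg*z*36+[0,0,h]) for sg in(1,-1)])
c1=cv2.imread("pics/s1.png");c2=c["image"][:,:,::-1]
a=np.hstack([cv2.resize(i[120:270,240:390],(400,400),interpolation=cv2.INTER_CUBIC) for i in(c1,c2)])
cv2.imwrite("pics/crop1.png",a)
t=snap("top");cv2.imwrite("pics/top2.png",cv2.resize(t["image"][180:330,240:440,::-1],(800,600),interpolation=cv2.INTER_CUBIC))
p1=np.array([417.9,5.6,50.8])
for h in(0,30):print("s1",h,[pr(p1+sg*z*36+[0,0,h]) for sg in(1,-1)])
E
```

```text
0 [array([292.4, 232.6]), array([320.1, 222.3])]
15 [array([291.9, 228.1]), array([319.8, 217.8])]
30 [array([291.4, 223.6]), array([319.6, 213.3])]
45 [array([290.8, 218.9]), array([319.3, 208.6])]
60 [array([290.3, 214.2]), array([319.1, 203.9])]
s1 0 [array([283.2, 202.6]), array([309.3, 193.6])]
s1 30 [array([282. , 193.6]), array([308.6, 184.6])]
```

View pics/crop1.png

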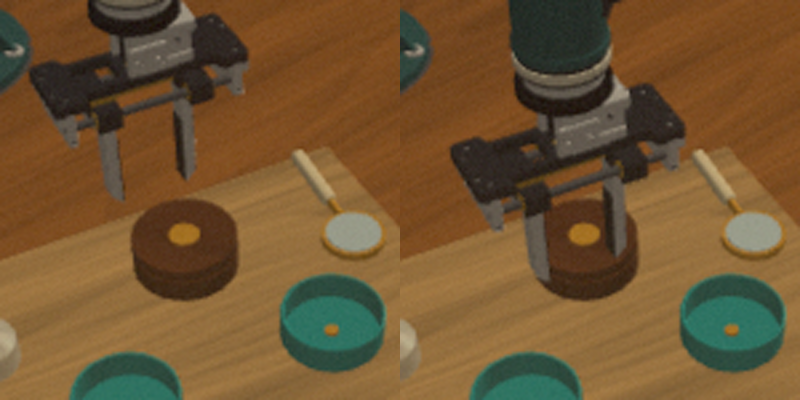

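View pics/top2.png

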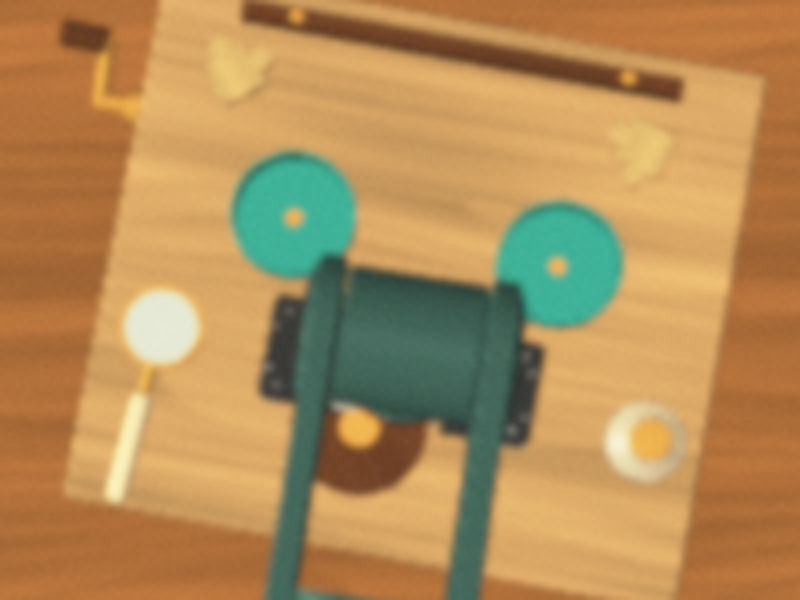

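The pictured fingertips are about 25 mm higher than the TCP reading implies: the tips are at about (294,224) and (321,216), against predictions of (292,233) and (320,222). So the fingers passed just over the lid without touching it. I don't trust the reported tip height, so I'll go back and descend using the camera and the force reading.

Emit:
jog_arm:
  delta_pos:
    - [0,0,10]
    - [-12.3,5.4,0]
    - [-12.3,5.4,0]
    - [-12.3,5.4,0]
    - [-12.3,5.4,0]
    - [-12.3,5.4,0]
    - [-12.3,5.4,0]
    - [-12.3,5.4,0]
    - [-12.3,5.4,0]
    - [0,0,0]
  twist:
    - [0,0,0]
    - [0,0,0]
    - [0,0,0]
    - [0,0,0]
    - [0,0,0]
    - [0,0,0]
    - [0,0,0]
    - [0,0,0]
    - [0,0,0]
    - [0,0,0]

```text
time: 6.4
tcp_pos: [416.3, 6.1, 60.4]
tcp_rot: [[-0.976, -0.0, -0.217], [0.217, 0.0, -0.976], [0.0, -1.0, -0.0]]
ft_force: [0.1, -0.3, -0.6]
finger_gap: 0.641
```

Emit:
jog_arm:
  delta_pos:
    - [0,0,-6]
    - [0,0,-6]
    - [0,0,-6]
    - [0,0,-3]
    - [0,0,-3]
    - [0,0,0]
    - [0,0,0]
    - [0,0,0]
    - [0,0,0]
    - [0,0,0]
  twist:
    - [0,0,0]
    - [0,0,0]
    - [0,0,0]
    - [0,0,0]
    - [0,0,0]
    - [0,0,0]
    - [0,0,0]
    - [0,0,0]
    - [0,0,0]
    - [0,0,0]

```text
time: 7.4
tcp_pos: [417.9, 5.4, 36.6]
tcp_rot: [[-0.976, 0.0, -0.217], [0.217, -0.0, -0.976], [-0.0, -1.0, 0.0]]
ft_force: [0.4, 0.3, -0.6]
finger_gap: 0.64
```

```bash
python3 - <<'E'
from h import *
look('pics/s3.png',(308,207));print(arm.grip_point_offset)
a=cv2.imread("pics/s3.png");t=snap("top")["image"][:,:,::-1]
cv2.imwrite("pics/crop3.png",np.hstack([cv2.resize(a[150:225,250:325],(400,400),interpolation=cv2.INTER_CUBIC),cv2.resize(t[240:340,280:380],(400,400),interpolation=cv2.INTER_CUBIC)]))
E
```

```text
7.45 tcp [417.9   5.5  36.6] gapframe [-209.9   21.7] F [ 0.3 -0.7  0.8]
brass [308.5 207.3] box gapframe [-139.8   24.3]
18.8
```

View pics/crop3.png

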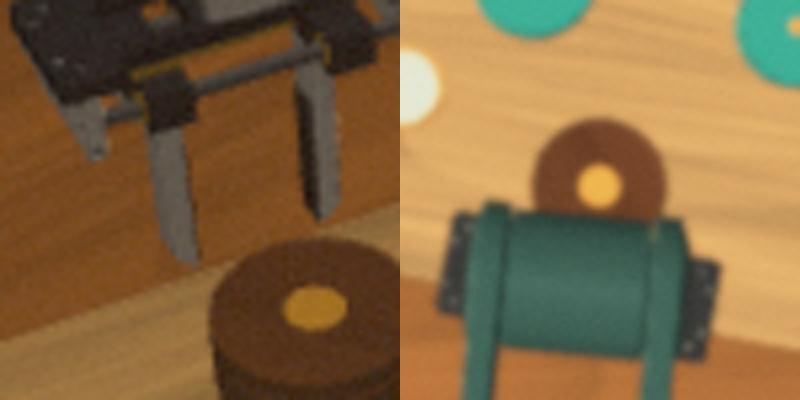

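Reading 36.6 mm is below the board top, yet there is no contact, so the real tips are about 23 mm higher than reported (about 60 mm). I go down 12 mm more, then push.

Emit:
jog_arm:
  delta_pos:
    - [0,0,-3]
    - [0,0,-3]
    - [0,0,-2]
    - [0,0,-2]
    - [0,0,-2]
    - [0,0,0]
    - [0,0,0]
    - [0,0,0]
    - [0,0,0]
    - [0,0,0]
  twist:
    - [0,0,0]
    - [0,0,0]
    - [0,0,0]
    - [0,0,0]
    - [0,0,0]
    - [0,0,0]
    - [0,0,0]
    - [0,0,0]
    - [0,0,0]
    - [0,0,0]

```text
time: 8.5
tcp_pos: [417.8, 5.4, 24.5]
tcp_rot: [[-0.976, 0.0, -0.217], [0.217, -0.0, -0.976], [-0.0, -1.0, 0.0]]
ft_force: [-0.4, 0.3, 0.1]
finger_gap: 0.638
```

Emit:
jog_arm:
  delta_pos:
    - [5.9,-1.3,0]
    - [5.9,-1.3,0]
    - [5.9,-1.3,0]
    - [5.9,-1.3,0]
    - [5.9,-1.3,0]
    - [5.9,-1.3,0]
    - [0,0,0]
    - [0,0,0]
    - [0,0,0]
    - [0,0,0]
  twist:
    - [0,0,0]
    - [0,0,0]
    - [0,0,0]
    - [0,0,0]
    - [0,0,0]
    - [0,0,0]
    - [0,0,0]
    - [0,0,0]
    - [0,0,0]
    - [0,0,0]

```text
time: 9.5
tcp_pos: [453.2, -2.3, 24.5]
tcp_rot: [[-0.976, 0.0, -0.217], [0.217, -0.0, -0.976], [-0.0, -1.0, 0.0]]
ft_force: [-0.2, 0.6, 1.0]
finger_gap: 0.64
```

```bash
python3 -c "
from h import *
look('pics/s4.png',(308,210))"
```

```text
9.55 tcp [453.2  -2.3  24.5] gapframe [-173.7   21.6] F [ 0.4 -0.3  0.3]
brass [310.5 210.2] box gapframe [-128.5   24.1]
```

The cradle works: box centre minus TCP is 45.2 mm, as predicted. Now the diagonal push to the midline.

Emit:
jog_arm:
  delta_pos:
    - [6.2,-3.7,0]
    - [6.2,-3.7,0]
    - [6.2,-3.7,0]
    - [6.2,-3.7,0]
    - [6.2,-3.7,0]
    - [6.2,-3.7,0]
    - [6.2,-3.7,0]
    - [6.2,-3.7,0]
    - [6.2,-3.7,0]
    - [6.2,-3.7,0]
  twist:
    - [0,0,0]
    - [0,0,0]
    - [0,0,0]
    - [0,0,0]
    - [0,0,0]
    - [0,0,0]
    - [0,0,0]
    - [0,0,0]
    - [0,0,0]
    - [0,0,0]

```text
time: 10.55
tcp_pos: [515.7, -39.7, 24.4]
tcp_rot: [[-0.976, -0.0, -0.217], [0.217, -0.0, -0.976], [0.0, -1.0, 0.0]]
ft_force: [-2.8, 0.9, 0.6]
finger_gap: 0.639
```

```bash
python3 -c "
from h import *
look('pics/s5.png',(305,230))"
```

```text
10.6 tcp [516.8 -40.4  24.5] gapframe [-103.5   -2. ] F [ 0.7 -0.3 -1. ]
brass [314.2 231.7] box gapframe [-60.9   1.3]
```

View pics/s5.png

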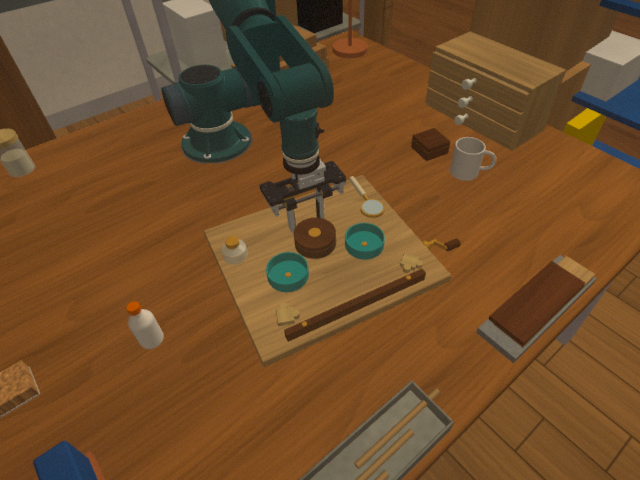

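The box is flat at disc (314,232), on the midline within error, with the fingers cradling it. Now straight into the gap.

Emit:
jog_arm:
  delta_pos:
    - [5.9,-1.3,0]
    - [5.9,-1.3,0]
    - [5.9,-1.3,0]
    - [5.9,-1.3,0]
    - [5.9,-1.3,0]
    - [5.9,-1.3,0]
    - [5.9,-1.3,0]
    - [5.9,-1.3,0]
    - [5.9,-1.3,0]
    - [5.9,-1.3,0]
  twist:
    - [0,0,0]
    - [0,0,0]
    - [0,0,0]
    - [0,0,0]
    - [0,0,0]
    - [0,0,0]
    - [0,0,0]
    - [0,0,0]
    - [0,0,0]
    - [0,0,0]

```text
time: 11.6
tcp_pos: [574.6, -52.4, 24.4]
tcp_rot: [[-0.976, -0.0, -0.217], [0.217, -0.0, -0.976], [0.0, -1.0, 0.0]]
ft_force: [-2.3, 1.0, 0.7]
finger_gap: 0.642
```

```bash
python3 -c "
from h import *
look('pics/s6.png',(320,253))"
```

```text
11.65 tcp [575.7 -52.8  24.5] gapframe [-43.3  -1.5] F [ 0.2  0.4 -0.1]
brass [326.4 249.4] box gapframe [-0.1  1.4]
```

Emit:
jog_arm:
  delta_pos:
    - [6.8,-1.5,0]
    - [6.8,-1.5,0]
    - [6.8,-1.5,0]
    - [6.8,-1.5,0]
    - [6.8,-1.5,0]
    - [6.8,-1.5,0]
    - [6.8,-1.5,0]
    - [6.8,-1.5,0]
    - [6.8,-1.5,0]
    - [6.8,-1.5,0]
  twist:
    - [0,0,0]
    - [0,0,0]
    - [0,0,0]
    - [0,0,0]
    - [0,0,0]
    - [0,0,0]
    - [0,0,0]
    - [0,0,0]
    - [0,0,0]
    - [0,0,0]

```text
time: 12.65
tcp_pos: [642.7, -67.5, 24.4]
tcp_rot: [[-0.976, -0.0, -0.217], [0.217, -0.0, -0.976], [0.0, -1.0, 0.0]]
ft_force: [-2.0, 0.3, 1.3]
finger_gap: 0.64
```

```bash
python3 -c "
from h import *
look('pics/s7.png',(338,272))"
```

```text
12.7 tcp [643.9 -67.8  24.4] gapframe [26.5 -1.7] F [-0.5  0.2 -0.2]
brass [341.1 271.5] box gapframe [69.3  0.7]
```

Emit:
jog_arm:
  delta_pos:
    - [2,-0.4,0]
    - [2,-0.4,0]
    - [2,-0.4,0]
    - [2,-0.4,0]
    - [2,-0.4,0]
    - [2,-0.4,0]
    - [1,-0.2,0]
    - [1,-0.2,0]
    - [1,-0.2,0]
    - [0,0,0]
  twist:
    - [0,0,0]
    - [0,0,0]
    - [0,0,0]
    - [0,0,0]
    - [0,0,0]
    - [0,0,0]
    - [0,0,0]
    - [0,0,0]
    - [0,0,0]
    - [0,0,0]

```text
time: 13.7
tcp_pos: [657.4, -70.4, 24.4]
tcp_rot: [[-0.976, 0.0, -0.217], [0.217, -0.0, -0.976], [-0.0, -1.0, 0.0]]
ft_force: [-0.7, -0.2, 0.2]
finger_gap: 0.638
```

```bash
python3 -c "
from h import *
look('pics/s8.png',(344,276))"
```

```text
13.75 tcp [657.3 -70.4  24.4] gapframe [40.2 -1.3] F [-1.   0.1 -0. ]
brass [344.9 276.6] box gapframe [84.8  1.4]
```

View pics/s8.png

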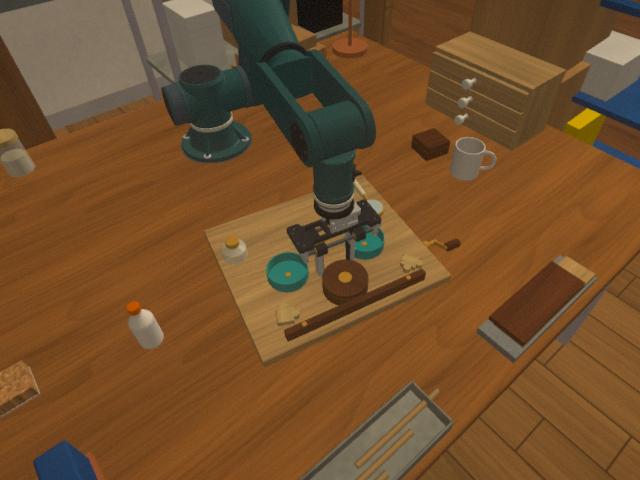

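The box is at disc (345,277), near the rail. There is no rail reaction yet, so I nudge a little further until force shows.

Emit:
jog_arm:
  delta_pos:
    - [0.5,-0.1,0]
    - [0,0,0]
    - [0.5,-0.1,0]
    - [0,0,0]
    - [0.5,-0.1,0]
    - [0,0,0]
    - [0.5,-0.1,0]
    - [0,0,0]
    - [0,0,0]
    - [0,0,0]
  twist:
    - [0,0,0]
    - [0,0,0]
    - [0,0,0]
    - [0,0,0]
    - [0,0,0]
    - [0,0,0]
    - [0,0,0]
    - [0,0,0]
    - [0,0,0]
    - [0,0,0]

```text
time: 14.75
tcp_pos: [657.7, -70.4, 24.3]
tcp_rot: [[-0.976, -0.003, -0.217], [0.217, 0.0, -0.976], [0.003, -1.0, 0.0]]
ft_force: [-6.0, 1.2, 2.5]
finger_gap: 0.641
```

```bash
python3 -c "
from h import *
look('pics/s9.png',(344,276))"
```

```text
14.8 tcp [657.7 -70.5  24.3] gapframe [40.6 -1.3] F [-5.9  1.5  2.5]
brass [345.  276.5] box gapframe [84.8  1.5]
```

A steady 6 N reaction shows the box is on the rail. I back off straight and then lift.

Emit:
jog_arm:
  delta_pos:
    - [-1,0.2,0]
    - [-2,0.4,0]
    - [-4.9,1.1,0]
    - [-4.9,1.1,0]
    - [-4.9,1.1,0]
    - [-4.9,1.1,0]
    - [-4.9,1.1,0]
    - [-4.9,1.1,0]
    - [0,0,10]
    - [0,0,20]
  twist:
    - [0,0,0]
    - [0,0,0]
    - [0,0,0]
    - [0,0,0]
    - [0,0,0]
    - [0,0,0]
    - [0,0,0]
    - [0,0,0]
    - [0,0,0]
    - [0,0,0]

```text
time: 15.8
tcp_pos: [625.2, -63.2, 53.2]
tcp_rot: [[-0.976, -0.004, -0.217], [0.217, 0.001, -0.976], [0.004, -1.0, 0.0]]
ft_force: [-0.6, -0.6, -0.0]
finger_gap: 0.638
```

Emit:
jog_arm:
  delta_pos:
    - [0,0,25]
    - [0,0,25]
    - [0,0,25]
    - [0,0,25]
    - [-15,3,0]
    - [-20,4,0]
    - [-20,4,0]
    - [-20,4,0]
    - [-10,2,0]
    - [0,0,0]
  twist:
    - [0,0,0]
    - [0,0,0]
    - [0,0,0]
    - [0,0,0]
    - [0,0,0]
    - [0,0,0]
    - [0,0,0]
    - [0,0,0]
    - [0,0,0]
    - [0,0,0]

```text
time: 16.8
tcp_pos: [541.4, -46.4, 155.6]
tcp_rot: [[-0.976, 0.002, -0.217], [0.217, -0.0, -0.976], [-0.002, -1.0, 0.0]]
ft_force: [-0.1, -0.1, 0.7]
finger_gap: 0.639
```

```bash
python3 -c "
from h import *
look('pics/s10.png',(344,276))
a=cv2.imread('pics/scene0.png').astype(int);b=cv2.imread('pics/s10.png').astype(int)
d=abs(a-b).max(2)
for n,(u,v) in dict(inkwell=(234,249),pieceA=(287,315),pieceB=(411,264),glue=(145,325),mug=(468,160),sq=(431,145),magn=(372,208)).items(): print(n,d[v-14:v+14,u-14:u+14].mean().round(1))
"
```

```text
16.85 tcp [542.1 -46.6 155.3] gapframe [-77.4  -2.7] F [ 0.1 -0.1 -0.1]
brass [344.8 276.7] box gapframe [84.9  1. ]
inkwell 3.7
pieceA 3.6
pieceB 3.7
glue 3.5
mug 3.4
sq 5.4
magn 3.7
```

View pics/s10.png

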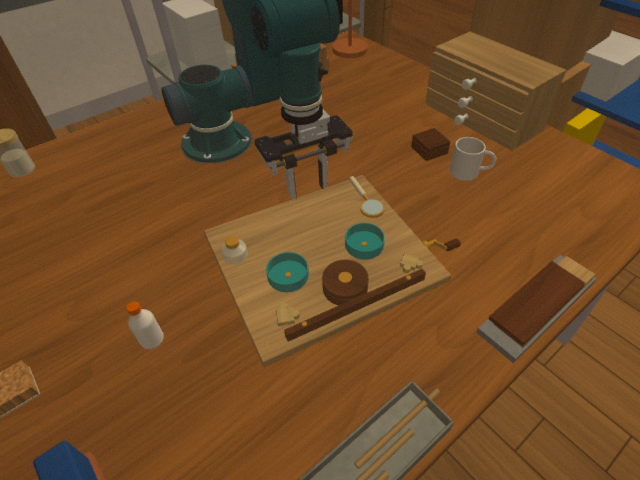

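The box stands flat against the rail (disc at (345,277)). The arm is clear and the other objects look unchanged.

```bash
python3 -c "
from plant import arm
print(arm.job_done())"
```

```text
the job is handed in; nothing more can be done
None
```

I pushed the piece box with the half-open fingers onto the midline, through the gap and up against the back rail, then backed off, lifted clear and handed the job in. The hand-in reports no verdict.

**Last checks:**
- **Box position:** it measured x ≈ 84.9 mm and y ≈ 1 mm in the gap frame, looked flat, and had given a steady reaction of about 6 N against the rail.
- **In the gap:** on the way through it measured x ≈ 0 and y ≈ 1.4 mm, though the scene camera reads about 1.5 mm high in y.
- **Other objects:** the before-and-after picture difference was at noise level for all of them. The square box read slightly higher (5.4 against about 3.6), with no visible shift.
- **Robot:** the wrist force was about 0 and the arm was clear at about 17 s on the robot's clock.

**Checks that disagreed:**
- **TCP height:** the reported TCP height did not match the pictures; the real fingertips sit about 23 mm higher than the reading. Because of this my first push passed over the box without touching it. I measured the offset from the images, lowered the fingers by it and repeated the push.
- **Camera agreement:** the two cameras differed by about 3 mm in y on the gap's position. I used the mean for the frame and the scene camera's own relative measurement for the centring.

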